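# Start the clamp screw at the bottom of the pillar's well

## Robot

A 6-joint arm with a two-finger parallel gripper is mounted at the origin on a cart in front of the work surface, level with it; the furniture and walls round the work are solid. World frame = base frame: x ahead of the robot, y to its left, z up, the work surface at z = 0. Lengths are in m, angles in rad, forces in N, time in s.
With the tool pointing down it reaches from about 0.375 to 0.975 m from the base axis. Payload 3.8 kg.
Tool frame: the origin (TCP) lies midway between the tips of the shut fingers; the grasp point (between the pads) lies 19 mm behind it; z points along the fingers, y is the line along which they close (so a half turn about z gives the same grasp; the last joint's range is limited). The gripper opens to 85 mm and grips with 20 to 120 N. Pads are 22 mm wide; open, the fingers measure 114 mm over their backs; the gripper's body (76 mm by 85 mm) begins 54 mm behind the grasp point. The pads swing forward as they close: fully open they stand 13 mm farther back than shut.
Start: joints at [-1.251, 0.264, 1.604, -0, 1.274, -0.037], TCP at [0.236, -0.632, 0.231] pointing down, gripper open.
Joint ranges: [-2.63, 2.63], [-0.94, 2.18], [0.31, 2.57], [-1.31, 4.45], [0, 2.66], [-2.55, 2.55]. Speed limits (rad/s): [2.57, 2.57, 3.14, 3.14, 3.14, 3.14].

## Interface

Orientations are given as a rotation vector (axis times angle).
In Python, from workcell import status, read_camera, workorder, masks_of gives the robot as it stands.
- The arm moves only by the tool drive_tool, never from a script. Its argument "rows" is a list of rows, each a list of 7 numbers: the turn, a rotation vector about the tool's x, y, z in degrees, then the shift along the tool's x, y, z in m, then the opening, from 0 (shut) to 1 (fully open). In form: [[ax, ay, az, tx, ty, tz, claw], ...]. A call has 1 to 8 rows; each row shifts and turns the commanded pose from where the row before left it, along the tool's axes as they then stand; what a row does not reach is not made up. A row lasts 1/12 s, in which the tool goes at most 41.7 mm and 7.16 degrees, less where a joint would pass 70% of its speed; a pose out of reach is approached as far as the arm can. A call is refused whole if a number of a shift passes 0.0417 or a number of a turn 7.16, either way. A call with a gripper value outside its range is refused whole. The fingers move at their own pace and stop on an object; "force" is the grip in N (left out, the last holds). Time passes only in rows, so rows that do not move let the fingers close. It gives the time, the measured TCP pose, the force, the opening and the grip force at its end, in the units of the state.
- status.read_state(): the state, without advancing time (a new reading comes with each control period).
- read_camera(name): name is "scene" or "top"; returns a dict with "color" (384x512x3 uint8, red, green, blue), "intrinsics" (3x3 intrinsics, pixels), "world_from_camera" (4x4, takes a point from camera to world coordinates). Camera axes: x right, y up, looking along -z (the intrinsics and any distortion apply to the point x, -y, -z); pixel columns grow to the right and rows downward; lengths in m; the calibration is good to about 2 mm. A picture is of the moment at which its call begins. There is no depth.
- workorder.finish_job(): hands the job in; it is judged then, once.
Trained networks look in a picture, given as the dict that the camera call returned (one of the last four; its "shot" number tells which), for a name from the list of things; names that differ only in an ending like _2 or _b are one class to them, and where a whole thing is asked for, a point or a joint stands for the part that bears it (a point fixed in the world has none). Each returns a list of dicts, best first, with "score" (0 to 1); they miss things now and then, are a little off and sometimes report something else, mostly with a low value. They report only what shows in the picture. A call takes as long as a camera call. They do not tell look-alikes from the thing itself.
- masks_of(picture, name): "mask" (384x512 bool, what is visible of it) and "bbox" ([left, top, right, bottom] in pixels, round what is visible of it).
The state is a dict: "time": time; "q": joint angles; "joint_vel": joint speeds; "joint_torque": joint torques, N m; "tool_pos": TCP position; "tcp_rot": TCP orientation; "wrist_force": force on the tool from outside, world axes, zero at the start; "torque": the same for the moment, N m; "width": opening from 0.0 (shut) to 1.0 (fully open); "grip_force": force on a finger pad.
Only numpy, scipy, OpenCV 4.12 (cv2) and the standard library are available. Lean on these libraries where they do the work, as an engineer would, in place of code of your own. Each camera call takes 0.05 s, during which the arm holds its last target. There are 200 camera calls.

## Task

Take the long clamp screw out of its stand, lower it into the deep well of the clamp pillar, find the start of the hidden thread by feel and screw it in clockwise until its flange sits flat on the pillar's rim, then let go. Go gently: do not force, drop or cross-thread the screw, and leave the jaw models, the beaker and the pin strip where they are.

Things in the scene. Friction and masses are not known exactly. Their poses are not given: they have to be found in the camera images.
- screw: Steel clamp screw, 0.16 kg, 108 mm long, standing nose down in its stand. Origin at the nose tip on its axis, z towards the knob. Heights above the origin: nose 14 mm thick (12 at the tip) to 20 mm, with the thread teeth on it; shank 20 mm thick to 60 mm, collar 25 mm thick to 78.3 mm, flange 38 mm across to 82.3 mm, then the knob.
- screw_knob (a point): Centre of the round knurled knob, 95.3 mm above the nose tip: diameter 30 mm, 26 mm high, the place to grip (its underside is the flange's top).
- screw_teeth (a point): On the screw's axis 8.4 mm above the nose tip, level with the lowest corners of its thread: a three-start right-hand thread with one short tooth per start, three equal teeth 120 degrees apart, outer radius 13 mm, each about 33 degrees wide and 4 mm thick, lower edges bevelled. If they stop half in (2 to 5 mm down) they are caught on an edge: give way to the torque felt.
- screw_flange (a point): Centre of the underside of the screw's flange, 78.3 mm above the nose tip.
- pillar: Fixed round aluminium pillar, 46 mm thick, on a dark steel foot 84 mm across and 12 mm high; 92 mm high in all. Origin under its centre, z up. A well of 29 mm bore goes down its axis to a soft brass threaded insert, which is marred when the screw and the pillar press on one another with more than 30 N.
- pillar_mouth (a point): Centre of the pillar's rim at the top of the well, 92 mm above the pillar's origin; the mouth is flared from 29 to 35 mm over the top 4 mm.
- thread_face (a point): On the well's axis, 60 mm below the rim: flat top of the brass insert. The teeth ride on it (flange then 9.9 mm above the rim) until turned over its three openings, 49 degrees wide, 120 degrees apart, where the screw drops 6 to 8 mm. Play there 16 degrees. Their angle differs every time, does not show in any reported pose and must be felt.
- thread_end (a point): On the well's axis, 69.9 mm below the rim: where the teeth's lowest corners are when the flange rests on the rim. After the drop, turning anticlockwise (from above) meets a wall at once; clockwise leads the teeth down 3.8 mm a radian under the thread, so the flange lands after 0.65 to 0.95 rad; it jams at about 0.4 rad beyond that.
- screw_stand: Fixed grey plastic stand, 56 x 56 x 36 mm, with a round hole 29 mm wide and 30 mm deep in its middle, in which the screw stands. Origin under its centre; the nose tip is 6 mm above it. Mind the tall black computer case beside the work on the robot's right, between it and the arm's start: pass in front of it, close to the base.
- beaker: Clear beaker, diameter 78 mm, 101 mm high; to be left alone. Origin under its centre.
- pin_strip: Pale sprue plate with a row of pins, 27 x 72 x 28 mm; to be left alone. Origin under its centre.
- model_lower_1: Plaster model of a lower jaw, 42 x 62 x 16 mm; to be left alone. Origin under its centre.
- model_upper: Plaster model of an upper jaw, 55 x 63 x 21 mm; to be left alone. Origin under its centre.
Things that resemble listed ones, but are neither listed nor needed, are in the scene too. What is shaped like the screw but red, turquoise or yellow is not meant.

How it is judged:
By the outcome, as a careful person would: the job done as asked, in the order asked, and still so for the second after the job is handed in, with the robot touching nothing.
It also fails if it takes over 72 s, if anything falls off the work surface, if the arm or the gripper's body presses on something with over 40 N, if the wrist force passes 120 N, or if a joint passes its speed limit or range.

## Working session

There is one attempt and no reset: what is moved stays moved. The work goes in short steps, Python scripts to look and compute and a tool call to move; the robot and the scene stay as the last step left them, time stands still between calls to the robot, and variables do not carry over. Pictures are saved under pics/ and viewed, at most 10 in all, crops included, and the job is handed in when it is done.

Besides the shell and the picture viewer there is one more tool, called by a JSON object that holds its "api" and its "payload". drive_tool: Moves the arm, as the interface text tells. Its arguments: {"type":"object","properties":{"rows":{"type":"array"},"force":{"type":"number"}},"required":["rows"]}

```bash
mkdir -p pics; ls
python3 - <<'E'
from workcell import status, read_camera, masks_of
import cv2, numpy as np
for c in ("top","scene"):
    p=read_camera(c); cv2.imwrite(f"pics/{c}0.png",p["color"][:,:,::-1])
    print(c,p["intrinsics"].round(1).tolist(),p["world_from_camera"].round(4).tolist(),[k for k in p])
    for n in ("screw","pillar","screw_stand","beaker"):
        for d in masks_of(p,n)[:5]: print(n,round(d["score"],2),np.round(d["bbox"]).tolist())
print(status.read_state())
E
python3 -c "
import cv2,numpy as np
a=cv2.imread('pics/top0.png');b=cv2.imread('pics/scene0.png')
cv2.imwrite('pics/t.png',cv2.resize(a,(800,600)));cv2.imwrite('pics/s.png',cv2.resize(b,(800,600)))"
```

```text
pics
top [[488.9, 0.0, 258.7], [0.0, 488.9, 192.7], [0.0, 0.0, 1.0]] [[-0.0119, 0.984, -0.1776, 0.3694], [-0.9999, -0.0119, 0.001, 0.1459], [-0.0011, 0.1776, 0.9841, 1.1438], [0.0, 0.0, 0.0, 1.0]] ['color', 'intrinsics', 'world_from_camera', 'shot']
screw 0.82 [169.0, 207.0, 191.0, 227.0]
screw 0.74 [292.0, 186.0, 305.0, 202.0]
screw 0.71 [244.0, 151.0, 273.0, 172.0]
screw 0.48 [203.0, 178.0, 226.0, 198.0]
screw 0.48 [287.0, 222.0, 305.0, 240.0]
pillar 0.94 [236.0, 207.0, 272.0, 246.0]
screw_stand 0.63 [173.0, 206.0, 197.0, 235.0]
beaker 0.81 [177.0, 130.0, 214.0, 172.0]
beaker 0.59 [243.0, 150.0, 271.0, 171.0]
scene [[411.5, 0.0, 252.5], [0.0, 411.5, 188.0], [0.0, 0.0, 1.0]] [[-0.7748, 0.3314, -0.5384, 0.039], [-0.6321, -0.4223, 0.6498, 0.786], [-0.012, 0.8437, 0.5366, 0.5968], [0.0, 0.0, 0.0, 1.0]] ['color', 'intrinsics', 'world_from_camera', 'shot']
screw 0.77 [212.0, 208.0, 234.0, 252.0]
screw 0.74 [296.0, 168.0, 314.0, 208.0]
screw 0.72 [216.0, 185.0, 232.0, 211.0]
screw 0.33 [259.0, 188.0, 291.0, 237.0]
pillar 0.92 [256.0, 185.0, 296.0, 235.0]
screw_stand 0.67 [204.0, 236.0, 243.0, 272.0]
beaker 0.75 [163.0, 179.0, 198.0, 231.0]
{'time': 0.5, 'q': array([-1.25087020e+00,  2.63901713e-01,  1.60403107e+00, -1.50110156e-06,
        1.27374937e+00, -3.68495388e-02]), 'joint_vel': array([ 0.00022397, -0.00325751, -0.00031636, -0.00199058,  0.0006689 ,
        0.00029821]), 'joint_torque': array([-2.62466037e-04, -5.14406598e+01, -3.67236829e+01, -5.95063625e-05,
        2.56314081e-03, -5.36648827e-06]), 'tool_pos': array([ 0.2357646 , -0.63244624,  0.23126176]), 'tcp_rot': array([-3.09165172e+00, -5.57439314e-01,  2.20632532e-05]), 'wrist_force': array([-0.31104041,  0.15475518, -0.65095764]), 'torque': array([ 0.03229308, -0.05823363, -0.02568375]), 'grip_force': 0.0, 'width': 0.9950380789126724}
```

View pics/t.png

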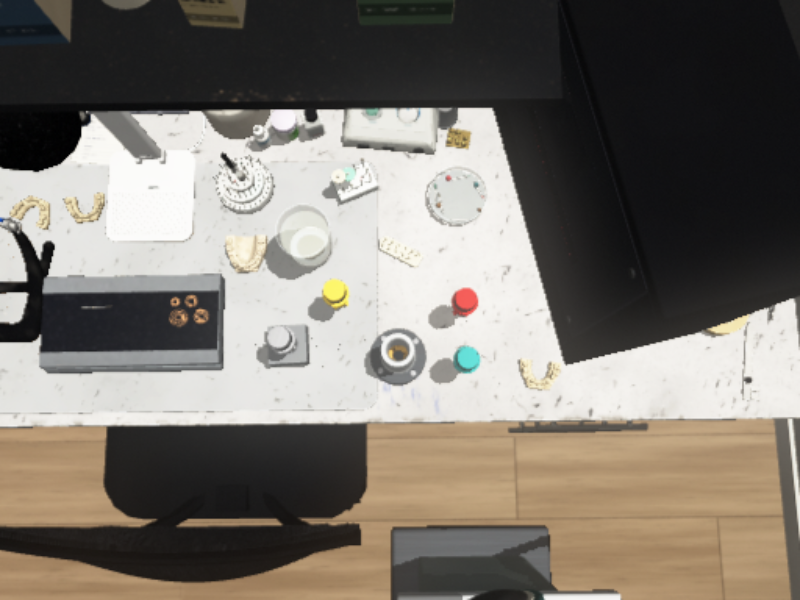

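View pics/s.png

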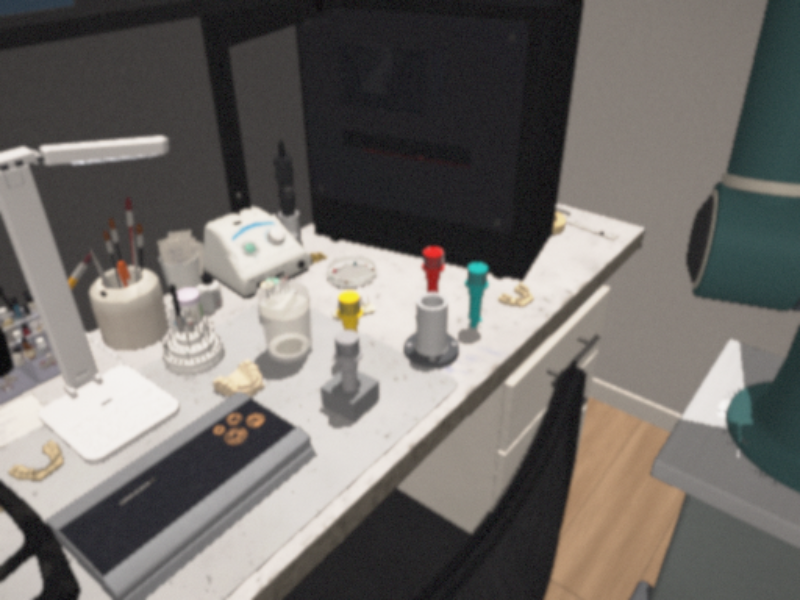

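Top view (512 px scale): the steel screw in the grey stand is at (180,216). The look-alikes are red (297,192), turquoise (299,230) and yellow (214,188). The pillar is at (254,226). I choose the steel one in the stand, and check it in one close crop.

```bash
cat > h.py <<'E'
import numpy as np, cv2
from workcell import status, read_camera, masks_of
def ray(p,u,v):
    K=p["intrinsics"];T=p["world_from_camera"]
    d=T[:3,:3]@np.array([(u-K[0,2])/K[0,0],-(v-K[1,2])/K[1,1],-1]); return T[:3,3],d
def atz(p,u,v,z):
    o,d=ray(p,u,v); return o+d*(z-o[2])/d[2]
def proj(p,X):
    T=p["world_from_camera"];K=p["intrinsics"];c=T[:3,:3].T@(np.asarray(X)-T[:3,3])
    return K[0,0]*c[0]/-c[2]+K[0,2], -K[1,1]*c[1]/-c[2]+K[1,2]
E
python3 - <<'E'
from h import *
t=read_camera("top");s=read_camera("scene")
a=cv2.resize(t["color"][196:250,160:280],None,fx=6.6,fy=6.6,interpolation=cv2.INTER_CUBIC)
b=cv2.resize(s["color"][165:275,195:315],(300*1,275),interpolation=cv2.INTER_CUBIC)
b=cv2.resize(s["color"][180:275,195:305],None,fx=2.4,fy=2.4,interpolation=cv2.INTER_CUBIC)
c=np.zeros((a.shape[0]+b.shape[0],max(a.shape[1],b.shape[1]),3),np.uint8);c[:a.shape[0],:a.shape[1]]=a;c[a.shape[0]:,:b.shape[1]]=b
c=c[:600]
print(c.shape);cv2.imwrite("pics/c.png",c[:,:,::-1])
for n,p in (("t",t),("s",s)):
  for nm in ("screw","pillar","screw_stand"):
    for d in masks_of(p,nm)[:1]:
      ys,xs=np.nonzero(d["mask"]);print(n,nm,d["bbox"],xs.mean().round(1),ys.mean().round(1))
print("topctr pillar foot z.012", atz(t,254,226.5,0.03), "knob", atz(t,179,216,.11))
E
```

```text
(584, 792, 3)
t screw [168.4, 209.4, 187.5, 226.8] 179.7 216.9
t pillar [235.7, 210.5, 271.3, 245.1] 255.1 227.8
t screw_stand [172.1, 206.1, 196.9, 235.1] 187.2 222.8
s screw [215.3, 184.1, 232.7, 213.8] 223.3 197.9
s pillar [258.2, 186.7, 294.5, 236.2] 276.2 213.1
s screw_stand [201.0, 236.7, 246.1, 273.2] 223.7 252.5
topctr pillar foot z.012 [0.49204132 0.15635547 0.03      ] knob [0.50760883 0.31516307 0.11      ]
```

View pics/c.png

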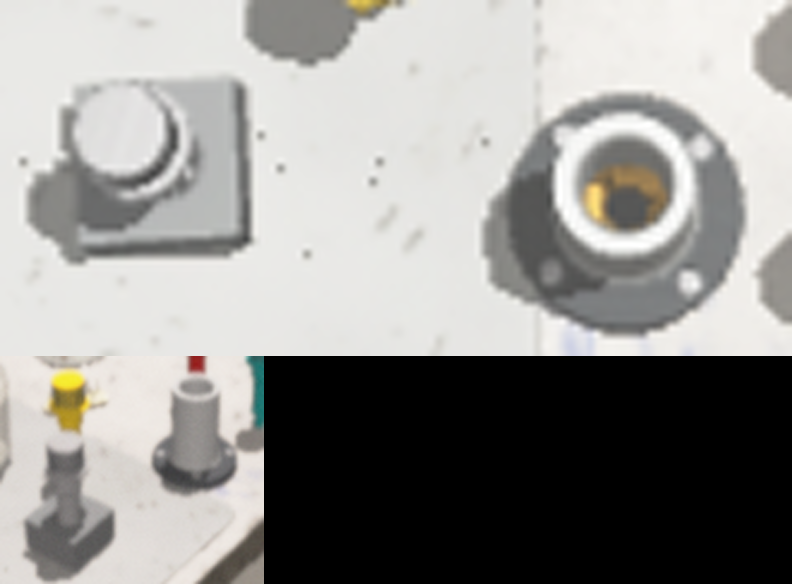

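Run:
```python
from h import *
t=read_camera("top");s=read_camera("scene")
print("knobtop t",atz(t,177.8,215.35,.1143),"s",atz(s,221.6,214.9,.1143))
print("rim t",atz(t,254.35,223.2,.092),"foot",atz(t,254.5,227.8,.012),"s",atz(s,276.2,192.4,.092))
d=masks_of(t,"screw_stand")[0]
print("stand corners top z.036:",[atz(t,160+x/6.6-.5,196+y/6.6-.5,.036).round(4)[:2].tolist() for x,y in ((238,85),(240,235),(80,238))])
# contour fits
g=cv2.cvtColor(t["color"],cv2.COLOR_RGB2GRAY)
q=cv2.inRange(g[196:250,225:285],205,255)
for nm,c,r,z in (("knob",(178,215),10,.1143),("rim",(254,223),13,.092)):
    u,v=c;pat=g[v-r:v+r+1,u-r:u+r+1]
    cs,_=cv2.findContours((pat>(205)).astype(np.uint8),cv2.RETR_EXTERNAL,cv2.CHAIN_APPROX_NONE)
    for k in cs:
        if len(k)>20:
            (x,y),R=cv2.minEnclosingCircle(k);e=cv2.fitEllipse(k);print(nm,x+u-r,y+v-r,R,e, atz(t,e[0][0]+u-r,e[0][1]+v-r,z))
```

```text
knobtop t [0.50845494 0.3170296  0.1143    ] s [0.50837971 0.3167076  0.1143    ]
rim t [0.49236463 0.15494115 0.092     ] foot [0.4909796 0.1553951 0.012    ] s [0.49184956 0.15619319 0.092     ]
stand corners top z.036: [[0.5346, 0.2897], [0.4825, 0.2884], [0.4821, 0.3434]]
knob 183.0 217.0 7.071167945861816 ((9.74965763092041, 11.345641136169434), (17.322240829467773, 19.387672424316406), 101.03340911865234) [0.50632698 0.31709924 0.1143    ]
knob 178.0 212.0 12.206655502319336 ((9.19857120513916, 7.227194786071777), (16.776599884033203, 20.413131713867188), 73.994873046875) [0.51515878 0.31842443 0.1143    ]
rim 255.09630584716797 221.6424798965454 12.448617935180664 ((13.319402694702148, 12.958843231201172), (20.25238037109375, 22.198841094970703), 83.56542205810547) [0.49288928 0.15500188 0.092     ]
rim 245.5 211.0 4.609872341156006 ((3.591856002807617, 1.414107322692871), (3.7482123374938965, 9.909022331237793), 83.71885681152344) [0.51833088 0.17585988 0.092     ]
```

Run:
```python
from h import *
t=read_camera("top");s=read_camera("scene")
def tri(a,b):
    o1,d1=ray(t,*a);o2,d2=ray(s,*b)
    k=np.linalg.lstsq(np.c_[d1,-d2],o2-o1,rcond=None)[0];p,q=o1+k[0]*d1,o2+k[1]*d2
    return ((p+q)/2).round(3),np.linalg.norm(p-q).round(3)
f=1/1.5625
print("chair corner",tri((360*f,535*f),(580*f,368*f)))
for z in (.0,.1,.2,.3,.4,.5,.6): print(z,"case t",atz(t,565*f,360*f,z).round(3),"s",atz(s,525*f,276*f,z).round(3),"stop",atz(s,580*f,0,z).round(3),"left",atz(t,495*f,110*f,z).round(3))
for n,u,v in (("yel",334,290),("turq",467,358),("red",464,300)): print(n,atz(t,u*f,v*f,.1).round(3))
for d in masks_of(t,"beaker")[:1]: b=d["bbox"];print("beaker",b,atz(t,304*f,237*f,.05))
```

```text
chair corner (array([0.247, 0.205, 0.123]), np.float64(0.004))
0.0 case t [ 0.483 -0.095  0.   ] s [ 0.49  -0.128  0.   ] stop [ 1.838 -3.168  0.   ] left [ 0.883 -0.004  0.   ]
0.1 case t [ 0.473 -0.074  0.1  ] s [0.415 0.025 0.1  ] stop [ 1.536 -2.506  0.1  ] left [0.838 0.009 0.1  ]
0.2 case t [ 0.463 -0.053  0.2  ] s [0.339 0.178 0.2  ] stop [ 1.235 -1.843  0.2  ] left [0.794 0.022 0.2  ]
0.3 case t [ 0.453 -0.032  0.3  ] s [0.264 0.332 0.3  ] stop [ 0.933 -1.181  0.3  ] left [0.749 0.036 0.3  ]
0.4 case t [ 0.443 -0.011  0.4  ] s [0.188 0.485 0.4  ] stop [ 0.632 -0.518  0.4  ] left [0.704 0.049 0.4  ]
0.5 case t [0.433 0.01  0.5  ] s [0.112 0.638 0.5  ] stop [0.331 0.144 0.5  ] left [0.659 0.062 0.5  ]
0.6 case t [0.423 0.031 0.6  ] s [0.037 0.791 0.6  ] stop [0.029 0.807 0.6  ] left [0.614 0.075 0.6  ]
yel [0.575 0.242 0.1  ]
turq [0.478 0.06  0.1  ]
red [0.558 0.062 0.1  ]
beaker [177.7, 130.4, 214.4, 172.9] [0.66484046 0.29161138 0.05      ]
```

```bash
cat >> h.py <<'E'
from scipy.spatial.transform import Rotation as Rn
def plan(p0,R0,pts,az,claw,after=False):
    """rows visiting world pts one per row, turning az deg per row (list or number)"""
    p=np.array(p0,float);R=R0;out=[]
    for i,x in enumerate(pts):
        a=az[i] if np.ndim(az) else az
        d=(R*Rn.from_rotvec([0,0,a],degrees=True) if after else R).inv().apply(np.array(x)-p)
        d=np.round(d,3); p=p+(R*Rn.from_rotvec([0,0,a],degrees=True) if after else R).apply(d)
        R=R*Rn.from_rotvec([0,0,a],degrees=True); out.append([0,0,a,*map(float,d),claw])
    for i in range(0,len(out),8): print(out[i:i+8])
    return p,R
E
python3 - <<'E'
from h import *
s=status.read_state();p0=s["tool_pos"];R0=Rn.from_rotvec(s["tcp_rot"])
pol=lambda r,a,z:np.array([r*np.cos(a),r*np.sin(a),z])
a0=np.arctan2(p0[1],p0[0]);r0=np.hypot(p0[0],p0[1])
pts=[pol(r0+(.39-r0)*(i+1)/8,a0,.231) for i in range(8)]
a1=np.radians(22)
pts+=[pol(.39,a0+(a1-a0)*(i+1)/17,.231-.02*(i+1)/17) for i in range(17)]
e=pts[-1];g=np.array([.508,.3165,.19])
pts+=[e+(g-e)*(i+1)/7 for i in range(7)]
print(plan(p0,R0,pts,-7.02,.75)[0])
E
```

```text
[[0, 0, -7.02, 0.0, -0.036, 0.0, 0.75], [0, 0, -7.02, 0.004, -0.035, 0.0, 0.75], [0, 0, -7.02, 0.009, -0.035, 0.0, 0.75], [0, 0, -7.02, 0.013, -0.033, 0.0, 0.75], [0, 0, -7.02, 0.016, -0.031, 0.0, 0.75], [0, 0, -7.02, 0.021, -0.029, 0.0, 0.75], [0, 0, -7.02, 0.024, -0.027, 0.0, 0.75], [0, 0, -7.02, 0.027, -0.023, 0.0, 0.75]]
[[0, 0, -7.02, 0.022, 0.029, 0.001, 0.75], [0, 0, -7.02, 0.021, 0.03, 0.002, 0.75], [0, 0, -7.02, 0.02, 0.031, 0.001, 0.75], [0, 0, -7.02, 0.019, 0.031, 0.001, 0.75], [0, 0, -7.02, 0.018, 0.032, 0.001, 0.75], [0, 0, -7.02, 0.018, 0.032, 0.001, 0.75], [0, 0, -7.02, 0.016, 0.033, 0.002, 0.75], [0, 0, -7.02, 0.016, 0.033, 0.001, 0.75]]
[[0, 0, -7.02, 0.014, 0.034, 0.001, 0.75], [0, 0, -7.02, 0.014, 0.034, 0.001, 0.75], [0, 0, -7.02, 0.013, 0.034, 0.001, 0.75], [0, 0, -7.02, 0.011, 0.035, 0.001, 0.75], [0, 0, -7.02, 0.011, 0.035, 0.002, 0.75], [0, 0, -7.02, 0.01, 0.035, 0.001, 0.75], [0, 0, -7.02, 0.008, 0.036, 0.001, 0.75], [0, 0, -7.02, 0.008, 0.036, 0.001, 0.75]]
[[0, 0, -7.02, 0.007, 0.036, 0.001, 0.75], [0, 0, -7.02, -0.027, 0.017, 0.003, 0.75], [0, 0, -7.02, -0.029, 0.014, 0.003, 0.75], [0, 0, -7.02, -0.03, 0.011, 0.003, 0.75], [0, 0, -7.02, -0.032, 0.007, 0.003, 0.75], [0, 0, -7.02, -0.032, 0.003, 0.003, 0.75], [0, 0, -7.02, -0.032, -0.001, 0.003, 0.75], [0, 0, -7.02, -0.031, -0.005, 0.003, 0.75]]
[0.50801934 0.31610253 0.19030825]
```

{"api": "drive_tool", "payload": {"rows": [[0, 0, -7, 0, -0.036, 0, 0.75], [0, 0, -7, 0.004, -0.035, 0, 0.75], [0, 0, -7, 0.009, -0.035, 0, 0.75], [0, 0, -7, 0.013, -0.033, 0, 0.75], [0, 0, -7, 0.016, -0.031, 0, 0.75], [0, 0, -7, 0.021, -0.029, 0, 0.75], [0, 0, -7, 0.024, -0.027, 0, 0.75], [0, 0, -7, 0.027, -0.023, 0, 0.75]]}}

```text
time: 1.87
tool_pos: [0.1361, -0.3634, 0.2311]
tcp_rot: [2.462, 1.951, -0.0]
wrist_force: [-0.3, -0.4, 0.9]
width: 0.752
grip_force: 0.0
```

```bash
python3 -c "
from h import *
s=status.read_state();p=s['tool_pos'];print(p,np.hypot(p[0],p[1]),s['q'],Rn.from_rotvec(s['tcp_rot']).as_matrix()[:,0])"
```

```text
[ 0.1360807  -0.36344507  0.23113273] 0.38808539415328697 [-1.27671693e+00 -3.08840996e-01  2.16502020e+00 -2.73030858e-05
  1.28539665e+00 -1.04617548e+00] [ 2.28497200e-01  9.73544570e-01 -2.76610407e-05]
```

{"api": "drive_tool", "payload": {"rows": [[0, 0, -7, 0.022, 0.029, 0.001, 0.75], [0, 0, -7, 0.021, 0.03, 0.002, 0.75], [0, 0, -7, 0.02, 0.031, 0.001, 0.75], [0, 0, -7, 0.019, 0.031, 0.001, 0.75], [0, 0, -7, 0.018, 0.032, 0.001, 0.75], [0, 0, -7, 0.018, 0.032, 0.001, 0.75], [0, 0, -7, 0.016, 0.033, 0.002, 0.75], [0, 0, -7, 0.016, 0.033, 0.001, 0.75]]}}

```text
time: 2.53
tool_pos: [0.3514, -0.1729, 0.2216]
tcp_rot: [1.258, 2.877, -0.0]
wrist_force: [-0.0, 0.1, -0.3]
width: 0.748
grip_force: 0.0
```

{"api": "drive_tool", "payload": {"rows": [[0, 0, -7, 0.014, 0.034, 0.001, 0.75], [0, 0, -7, 0.014, 0.034, 0.001, 0.75], [0, 0, -7, 0.013, 0.034, 0.001, 0.75], [0, 0, -7, 0.011, 0.035, 0.001, 0.75], [0, 0, -7, 0.011, 0.035, 0.002, 0.75], [0, 0, -7, 0.01, 0.035, 0.001, 0.75], [0, 0, -7, 0.008, 0.036, 0.001, 0.75], [0, 0, -7, 0.008, 0.036, 0.001, 0.75]]}}

```text
time: 3.2
tool_pos: [0.3769, 0.1131, 0.2128]
tcp_rot: [-0.241, 3.131, 0.0]
wrist_force: [0.7, 0.6, -0.1]
width: 0.748
grip_force: 0.0
```

{"api": "drive_tool", "payload": {"rows": [[0, 0, -7, 0.007, 0.036, 0.001, 0.75], [0, 0, -7, -0.027, 0.017, 0.003, 0.75], [0, 0, -7, -0.029, 0.014, 0.003, 0.75], [0, 0, -7, -0.03, 0.011, 0.003, 0.75], [0, 0, -7, -0.032, 0.007, 0.003, 0.75], [0, 0, -7, -0.032, 0.003, 0.003, 0.75], [0, 0, -7, -0.032, -0.001, 0.003, 0.75], [0, 0, -7, -0.031, -0.005, 0.003, 0.75]]}}

```text
time: 3.87
tool_pos: [0.5139, 0.3154, 0.19]
tcp_rot: [-1.684, 2.652, -0.0]
wrist_force: [-0.3, -0.4, 0.7]
width: 0.748
grip_force: 0.0
```

Run:
```python
from h import *
s=status.read_state();p0=s["tool_pos"];R0=Rn.from_rotvec(s["tcp_rot"]);print(p0,s['q'],s['wrist_force'],R0.as_matrix().round(3).tolist())
g=np.array([.5083,.3165,.1])
pts=[p0+(g-p0)*(i+1)/5 for i in range(5)]
plan(p0,R0,pts,0.,.75)
for c in ("top","scene"):
    p=read_camera(c); cv2.imwrite(f"pics/{c}1.png",p["color"][:,:,::-1])
    u,v=map(int,proj(p,[.508,.3165,.12]));print(c,u,v)
    cv2.imwrite(f"pics/{c}1c.png",cv2.resize(p["color"][v-50:v+50,u-60:u+60],None,fx=5,fy=5,interpolation=cv2.INTER_CUBIC)[:,:,::-1])
```

```text
[0.51392743 0.31542117 0.19004795] [ 5.09187216e-01  1.58053346e-01  1.80870028e+00 -4.95174893e-05
  1.17469503e+00 -2.19280603e+00] [-0.28914687 -0.43426763  0.7293954 ] [[-0.426, -0.905, 0.0], [-0.905, 0.426, 0.0], [-0.0, -0.0, -1.0]]
[[0, 0, 0.0, 0.0, 0.001, 0.018, 0.75], [0, 0, 0.0, 0.001, 0.001, 0.018, 0.75], [0, 0, 0.0, -0.0, 0.001, 0.018, 0.75], [0, 0, 0.0, 0.0, 0.001, 0.018, 0.75], [0, 0, 0.0, 0.0, 0.002, 0.018, 0.75]]
top 177 215
scene 221 212
```

View pics/scene1c.png

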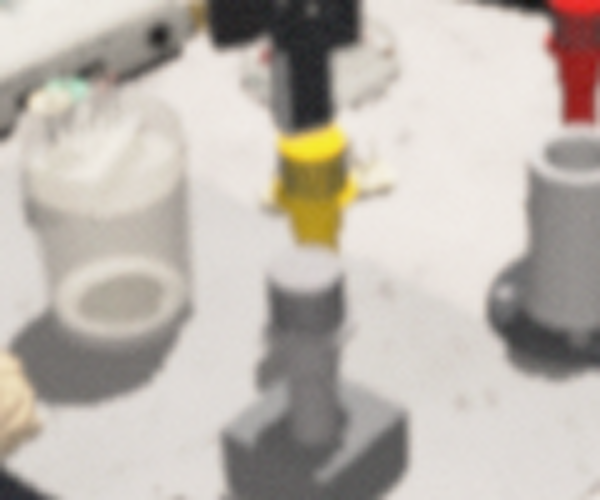

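The crop shows the steel screw upright in its grey stand (knob at about (305,285) in the crop), with the yellow look-alike behind it and the gripper above. The choice is confirmed, so I descend.

{"api": "drive_tool", "payload": {"rows": [[0, 0, 0, 0.001, 0.0055, 0.02, 0.75], [0, 0, 0, 0, 0, 0.03, 0.75], [0, 0, 0, 0, 0, 0.025, 0.75], [0, 0, 0, 0, 0, 0.015, 0.75], [0, 0, 0, 0, 0, 0.01, 0.75], [0, 0, 0, 0, 0, 0, 0.75]]}}

```text
time: 4.47
tool_pos: [0.5055, 0.314, 0.0878]
tcp_rot: [1.671, -2.654, -0.0]
wrist_force: [-0.7, -0.2, 0.4]
width: 0.752
grip_force: 0.0
```

{"api": "drive_tool", "payload": {"rows": [[0, 0, 0, 0, 0, 0, 0.5], [0, 0, 0, 0, 0, 0, 0.4], [0, 0, 0, 0, 0, 0, 0.3], [0, 0, 0, 0, 0, 0, 0.25], [0, 0, 0, 0, 0, 0, 0.25]], "force": 40}}

```text
time: 4.88
tool_pos: [0.509, 0.3162, 0.0924]
tcp_rot: [-1.673, 2.655, -0.0]
wrist_force: [-0.4, -0.3, 6.2]
width: 0.332
grip_force: 39.5
```

Run:
```python
from h import *
s=status.read_state();print(s)
for c in ("scene",):
    p=read_camera(c)
    u,v=map(int,proj(p,[.508,.3165,.1]))
    cv2.imwrite(f"pics/{c}2c.png",cv2.resize(p["color"][v-40:v+40,u-50:u+50],None,fx=6,fy=6,interpolation=cv2.INTER_CUBIC)[:,:,::-1])
```

```text
{'time': 4.8833, 'q': array([ 5.14302449e-01,  2.42181708e-01,  1.90281664e+00,  1.03613804e-04,
        9.93019361e-01, -2.18120490e+00]), 'joint_vel': array([ 0.00141827,  0.0017744 , -0.0009874 , -0.00072259,  0.00031551,
        0.00018725]), 'joint_torque': array([-2.32154913e-01, -4.23424244e+01, -2.97987807e+01, -1.19820312e-01,
       -2.22988129e-01,  7.21617798e-04]), 'tool_pos': array([0.5089575 , 0.31620611, 0.09244508]), 'tcp_rot': array([-1.67305473e+00,  2.65481501e+00, -1.33248299e-04]), 'wrist_force': array([-0.38930823, -0.25118811,  6.23400445]), 'torque': array([0.0143318 , 0.15748103, 0.01966181]), 'grip_force': 39.50311481952667, 'width': 0.3315437781751694}
```

View pics/scene2c.png

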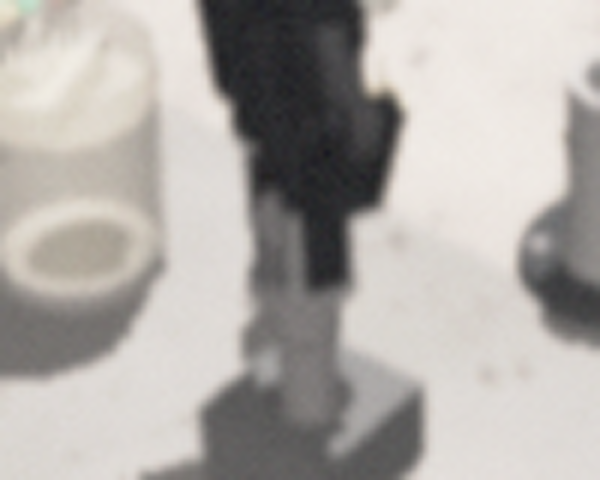

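The knob is gripped at about (300,230) in the crop, with width 0.33, which fits 30 mm. Now I lift.

{"api": "drive_tool", "payload": {"rows": [[0, 0, 0, 0, 0, -0.01, 0.25], [0, 0, 0, 0, 0, -0.02, 0.25], [0, 0, 0, 0, 0, -0.03, 0.25], [0, 0, 0, 0, 0, -0.03, 0.25], [0, 0, 0, 0, 0, -0.03, 0.25], [0, 0, 0, 0, 0, 0, 0.25]], "force": 50}}

```text
time: 5.43
tool_pos: [0.5112, 0.3174, 0.2184]
tcp_rot: [-1.669, 2.648, -0.001]
wrist_force: [2.0, 1.2, -0.6]
width: 0.333
grip_force: 50.1
```

Run:
```python
from h import *
s=status.read_state();p0=s["tool_pos"];R0=Rn.from_rotvec(s["tcp_rot"]);print(p0,s['wrist_force'],s['torque'],R0.as_matrix().round(3).tolist())
g=np.array([.4925,.1548,p0[2]])
plan(p0,R0,[p0+(g-p0)*k for k in (.15,.35,.55,.75,.9,1)],0.,.25)
```

```text
[0.51117311 0.31739392 0.21843769] [ 1.98673195  1.24851795 -0.56686496] [ 0.06703954 -0.09158991 -0.0093166 ] [[-0.431, -0.902, 0.011], [-0.902, 0.431, 0.006], [-0.01, -0.007, -1.0]]
[[0, 0, 0.0, 0.023, -0.008, -0.0, 0.25], [0, 0, 0.0, 0.031, -0.011, -0.0, 0.25], [0, 0, 0.0, 0.031, -0.01, -0.001, 0.25], [0, 0, 0.0, 0.031, -0.011, 0.0, 0.25], [0, 0, 0.0, 0.023, -0.008, -0.0, 0.25], [0, 0, 0.0, 0.016, -0.005, -0.0, 0.25]]
```

{"api": "drive_tool", "payload": {"rows": [[0, 0, 0, 0.022, -0.007, 0, 0.25], [0, 0, 0, 0.031, -0.011, 0, 0.25], [0, 0, 0, 0.031, -0.01, 0, 0.25], [0, 0, 0, 0.031, -0.011, 0, 0.25], [0, 0, 0, 0.023, -0.008, 0, 0.25], [0, 0, 0, 0.015, -0.005, 0, 0.25], [0, 0, 0, 0, 0, 0, 0.25], [0, 0, 0, 0, 0, 0, 0.25]]}}

```text
time: 6.1
tool_pos: [0.4881, 0.1542, 0.21]
tcp_rot: [1.672, -2.659, -0.001]
wrist_force: [-0.4, -0.2, -1.6]
width: 0.331
grip_force: 49.9
```

{"api": "drive_tool", "payload": {"rows": [[0, 0, 0, 0, 0, 0, 0.25], [0, 0, 0, 0, 0, 0, 0.25], [0, 0, 0, 0, 0, 0, 0.25]]}}

```text
time: 6.35
tool_pos: [0.4886, 0.1558, 0.2102]
tcp_rot: [1.677, -2.657, -0.0]
wrist_force: [0.0, 0.6, -1.7]
width: 0.331
grip_force: 49.9
```

Run:
```python
from h import *
s=status.read_state();p0=s["tool_pos"];R0=Rn.from_rotvec(s["tcp_rot"]);print(p0,s['q'],s['wrist_force'],s['torque'],R0.as_matrix().round(4).tolist())
t=read_camera("top");c=read_camera("scene")
im=[]
for p in (t,c):
    u,v=map(int,proj(p,[.4925,.155,.14]))
    im.append(cv2.resize(p["color"][v-40:v+40,u-32:u+33],(390,480),interpolation=cv2.INTER_CUBIC)); print(u,v,proj(p,[.4925,.1548,p0[2]-.0864]),proj(p,[.4925,.1548,.092]))
cv2.imwrite("pics/m3.png",np.hstack(im)[:,:,::-1])
```

```text
[0.48857533 0.15583493 0.21017326] [ 2.60046456e-01 -2.97696546e-02  1.96989857e+00  2.16795436e-04
  1.20162906e+00 -2.43681578e+00] [ 0.00893543  0.61378039 -1.72762413] [-0.0266707   0.02690069  0.02111697] [[-0.4303, -0.9027, -0.0002], [-0.9027, 0.4303, 0.0002], [-0.0, 0.0003, -1.0]]
254 220 (np.float64(254.26743998139645), np.float64(221.37454036490212)) (np.float64(254.41464442337815), np.float64(223.13690286837428))
276 173 (np.float64(276.61005681221974), np.float64(179.96495084342646)) (np.float64(276.3353146855507), np.float64(192.03643538557418))
```

View pics/m3.png

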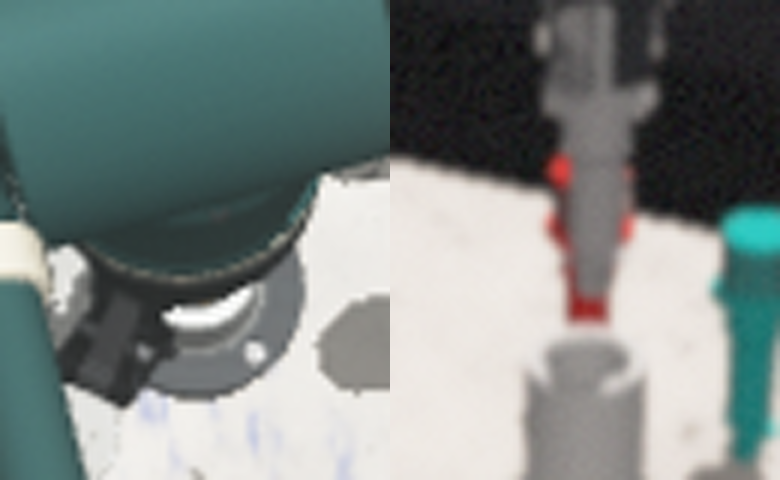

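The left half (top view) is mostly arm. In the right half (scene view) the screw hangs straight, with its nose at (595,285) and the mouth at (587,350), so it is about 3 mm off. That matches the measured TCP error, so I correct it and lower.

{"api": "drive_tool", "payload": {"rows": [[0, 0, 0, -0.001, -0.004, 0.005, 0.25], [0, 0, 0, 0, 0, 0.012, 0.25], [0, 0, 0, 0, 0, 0.012, 0.25], [0, 0, 0, 0, 0, 0.008, 0.25], [0, 0, 0, 0, 0, 0.005, 0.25], [0, 0, 0, 0, 0, 0, 0.25]]}}

```text
time: 6.95
tool_pos: [0.491, 0.1537, 0.1657]
tcp_rot: [1.673, -2.654, -0.002]
wrist_force: [-0.4, -0.1, -1.2]
width: 0.33
grip_force: 49.9
```

{"api": "drive_tool", "payload": {"rows": [[0, 0, 0, 0, 0, 0.004, 0.25], [0, 0, 0, 0, 0, 0.004, 0.25], [0, 0, 0, 0, 0, 0.004, 0.25], [0, 0, 0, 0, 0, 0, 0.25]]}}

```text
time: 7.28
tool_pos: [0.4922, 0.154, 0.1556]
tcp_rot: [1.675, -2.657, -0.0]
wrist_force: [-0.4, -0.0, -2.0]
width: 0.331
grip_force: 49.9
```

{"api": "drive_tool", "payload": {"rows": [[0, 0, 0, 0, 0, 0.006, 0.25], [0, 0, 0, 0, 0, 0.006, 0.25], [0, 0, 0, 0, 0, 0.006, 0.25], [0, 0, 0, 0, 0, 0.006, 0.25], [0, 0, 0, 0, 0, 0, 0.25]]}}

```text
time: 7.7
tool_pos: [0.4913, 0.1538, 0.1304]
tcp_rot: [1.674, -2.655, -0.002]
wrist_force: [-0.2, -0.8, -2.1]
width: 0.332
grip_force: 49.9
```

{"api": "drive_tool", "payload": {"rows": [[0, 0, 0, 0, 0, 0.006, 0.25], [0, 0, 0, 0, 0, 0.006, 0.25], [0, 0, 0, 0, 0, 0.002, 0.25], [0, 0, 0, 0, 0, 0, 0.25], [0, 0, 0, 0, 0, 0, 0.25]]}}

```text
time: 8.12
tool_pos: [0.4925, 0.1541, 0.1181]
tcp_rot: [1.675, -2.657, -0.0]
wrist_force: [-0.5, -0.3, -1.9]
width: 0.332
grip_force: 49.9
```

{"api": "drive_tool", "payload": {"rows": [[0, 0, 0, 0, 0, 0.003, 0.25], [0, 0, 0, 0, 0, 0.003, 0.25], [0, 0, 0, 0, 0, 0, 0.25], [0, 0, 0, 0, 0, 0, 0.25]]}}

```text
time: 8.45
tool_pos: [0.4924, 0.1541, 0.1121]
tcp_rot: [1.675, -2.657, -0.0]
wrist_force: [0.0, -0.1, -1.5]
width: 0.333
grip_force: 49.9
```

{"api": "drive_tool", "payload": {"rows": [[0, 0, 0, 0, 0, 0.0015, 0.25], [0, 0, 0, 0, 0, 0.0015, 0.25], [0, 0, 0, 0, 0, 0, 0.25], [0, 0, 0, 0, 0, 0, 0.25]]}}

```text
time: 8.78
tool_pos: [0.4925, 0.1541, 0.1091]
tcp_rot: [1.675, -2.658, -0.0]
wrist_force: [0.3, -0.6, -1.8]
width: 0.329
grip_force: 49.9
```

{"api": "drive_tool", "payload": {"rows": [[0, 0, 0, 0, 0, 0.001, 0.25], [0, 0, 0, 0, 0, 0.001, 0.25], [0, 0, 0, 0, 0, 0, 0.25], [0, 0, 0, 0, 0, 0, 0.25]]}}

```text
time: 9.12
tool_pos: [0.493, 0.1543, 0.108]
tcp_rot: [-1.674, 2.657, -0.0]
wrist_force: [-1.0, 0.4, 2.9]
width: 0.334
grip_force: 50.5
```

{"api": "drive_tool", "payload": {"rows": [[0, 0, 0, 0, 0, 0.001, 0.25], [0, 0, 0, 0, 0, 0.001, 0.25], [0, 0, 0, 0, 0, 0, 0.25], [0, 0, 0, 0, 0, 0, 0.25]]}}

```text
time: 9.45
tool_pos: [0.4936, 0.1548, 0.1073]
tcp_rot: [-1.673, 2.656, 0.0]
wrist_force: [-2.8, 0.5, 10.3]
width: 0.333
grip_force: 51.6
```

{"api": "drive_tool", "payload": {"rows": [[0, 0, 4, 0, 0, -0.001, 0.25], [0, 0, 4, 0, 0, 0, 0.25], [0, 0, 4, 0, 0, 0, 0.25], [0, 0, 0, 0, 0, 0, 0.25]]}}

```text
time: 9.78
tool_pos: [0.4923, 0.1539, 0.1058]
tcp_rot: [1.386, -2.819, 0.0]
wrist_force: [0.4, -0.2, -1.6]
width: 0.33
grip_force: 50.0
```

```bash
cat > st.py <<'E'
from h import *
s=status.read_state();R=Rn.from_rotvec(s["tcp_rot"]).as_matrix();print(s['tool_pos'].round(4),s['wrist_force'].round(1),s['torque'].round(3),'yaw',np.degrees(np.arctan2(R[1,0],R[0,0])).round(1)%360,'q6',s['q'][5].round(3), 'tilt',R[:2,2].round(4),s['width'].round(3))
E
python3 st.py
```

```text
Traceback (most recent call last):
  File "st.py", line 2, in <module>
    s=status.read_state();R=Rn.from_rotvec(s["tcp_rot"]).as_matrix();print(s['tool_pos'].round(4),s['wrist_force'].round(1),s['torque'].round(3),'yaw',np.degrees(np.arctan2(R[1,0],R[0,0])).round(1)%360,'q6',s['q'][5].round(3), 'tilt',R[:2,2].round(4),s['width'].round(3))
                                                                                                                                                                                                                                                           ^^^^^^^^^^^^^^^^
AttributeError: 'float' object has no attribute 'round'
```

{"api": "drive_tool", "payload": {"rows": [[0, 0, 0, 0, 0, 0.001, 0.25], [0, 0, 0, 0, 0, 0.001, 0.25], [0, 0, 0, 0, 0, 0, 0.25], [0, 0, 0, 0, 0, 0, 0.25]]}}

```text
time: 10.12
tool_pos: [0.4924, 0.154, 0.104]
tcp_rot: [1.389, -2.817, -0.0]
wrist_force: [0.0, 0.2, -1.8]
width: 0.328
grip_force: 50.0
```

```bash
sed -i "s/s\['width'\].round(3)/round(s['width'],3)/" st.py; python3 st.py
```

```text
[0.4924 0.154  0.104 ] [ 0.   0.2 -1.8] [-0.029 -0.009  0.   ] yaw 232.5 q6 -2.232 tilt [-0.0005 -0.0001] 0.328
```

Free at 4 mm down. I keep lowering.

{"api": "drive_tool", "payload": {"rows": [[0, 0, 0, 0, 0, 0.001, 0.25], [0, 0, 0, 0, 0, 0.001, 0.25], [0, 0, 0, 0, 0, 0, 0.25], [0, 0, 0, 0, 0, 0, 0.25]]}}

```text
time: 10.45
tool_pos: [0.4931, 0.1545, 0.1034]
tcp_rot: [-1.388, 2.817, 0.0]
wrist_force: [-1.7, -0.5, 4.4]
width: 0.328
grip_force: 50.8
```

{"api": "drive_tool", "payload": {"rows": [[0, 0, 0, 0, 0, 0.001, 0.25], [0, 0, 0, 0, 0, 0.001, 0.25], [0, 0, 0, 0, 0, 0, 0.25], [0, 0, 0, 0, 0, 0, 0.25]]}}

```text
time: 10.78
tool_pos: [0.4938, 0.155, 0.1032]
tcp_rot: [-1.387, 2.816, 0.001]
wrist_force: [-3.5, 1.5, 13.8]
width: 0.333
grip_force: 51.9
```

```bash
python3 st.py
```

```text
[0.4938 0.155  0.1032] [-3.5  1.5 13.8] [0.15  1.046 0.031] yaw 232.4 q6 -2.231 tilt [0.0022 0.0016] 0.333
```

{"api": "drive_tool", "payload": {"rows": [[0, 0, 0, 0, 0, -0.001, 0.25], [0, 0, -1.5, 0, 0, -0.0005, 0.25], [0, 0, -1.5, 0, 0, 0, 0.25], [0, 0, 0, 0, 0, 0, 0.25], [0, 0, 0, 0, 0, 0, 0.25]]}}

```text
time: 11.2
tool_pos: [0.4934, 0.1546, 0.1035]
tcp_rot: [-1.461, 2.779, 0.0]
wrist_force: [-2.2, -0.6, 7.4]
width: 0.333
grip_force: 51.0
```

```bash
python3 st.py
```

```text
[0.4934 0.1546 0.1035] [-2.2 -0.6  7.4] [-0.001  0.624 -0.104] yaw 235.4 q6 -2.284 tilt [0.0015 0.0009] 0.333
```

{"api": "drive_tool", "payload": {"rows": [[0, 0, 1.5, 0, 0, 0, 0.25], [0, 0, 1.5, 0, 0, 0, 0.25], [0, 0, 2, 0, 0, 0, 0.25], [0, 0, 2, 0, 0, 0, 0.25], [0, 0, 0, 0, 0, 0, 0.25]]}}

```text
time: 11.62
tool_pos: [0.4936, 0.1544, 0.1032]
tcp_rot: [-1.286, 2.864, -0.001]
wrist_force: [-1.6, -0.4, 5.5]
width: 0.328
grip_force: 50.6
```

```bash
python3 st.py
```

```text
[0.4936 0.1544 0.1032] [-1.6 -0.4  5.5] [-0.095  0.302 -0.01 ] yaw 228.4 q6 -2.16 tilt [0.0021 0.0005] 0.328
```

{"api": "drive_tool", "payload": {"rows": [[0, 0, 4, 0, 0, 0.0002, 0.25], [0, 0, 4, 0, 0, 0.0002, 0.25], [0, 0, 4, 0, 0, 0.0003, 0.25], [0, 0, 0, 0, 0, 0, 0.25]]}}

```text
time: 11.95
tool_pos: [0.4935, 0.1547, 0.1026]
tcp_rot: [-0.978, 2.983, 0.001]
wrist_force: [-1.7, 1.1, 5.6]
width: 0.333
grip_force: 50.8
```

```bash
python3 st.py
```

```text
[0.4935 0.1547 0.1026] [-1.7  1.1  5.6] [0.12  0.434 0.005] yaw 216.3 q6 -1.949 tilt [0.0018 0.001 ] 0.333
```

{"api": "drive_tool", "payload": {"rows": [[0, 0, 4, 0, 0, 0.0003, 0.25], [0, 0, 4, 0, 0, 0.0002, 0.25], [0, 0, 4, 0, 0, 0.0003, 0.25], [0, 0, 0, 0, 0, 0, 0.25]]}}

```text
time: 12.28
tool_pos: [0.4935, 0.1547, 0.1018]
tcp_rot: [-0.661, 3.069, 0.001]
wrist_force: [-2.3, 0.7, 6.8]
width: 0.333
grip_force: 50.9
```

```bash
python3 st.py
```

```text
[0.4935 0.1547 0.1018] [-2.3  0.7  6.8] [ 0.069  0.434 -0.041] yaw 204.3 q6 -1.74 tilt [0.0017 0.001 ] 0.333
```

{"api": "drive_tool", "payload": {"rows": [[0, 0, 4, 0, 0, 0.0003, 0.25], [0, 0, 4, 0, 0, 0.0002, 0.25], [0, 0, 2, 0, 0, 0.0001, 0.25], [0, 0, 0, 0, 0, 0, 0.25]]}}

```text
time: 12.62
tool_pos: [0.4934, 0.1546, 0.1013]
tcp_rot: [-0.393, 3.115, 0.001]
wrist_force: [-3.0, 0.4, 7.6]
width: 0.334
grip_force: 50.9
```

```bash
python3 st.py
```

```text
[0.4934 0.1546 0.1013] [-3.   0.4  7.6] [0.138 0.457 0.002] yaw 194.4 q6 -1.567 tilt [0.0017 0.001 ] 0.334
```

{"api": "drive_tool", "payload": {"rows": [[0, 0, 4, 0, 0, 0.0002, 0.25], [0, 0, 4, 0, 0, 0.0002, 0.25], [0, 0, 0, 0, 0, 0, 0.25]]}}

```text
time: 12.87
tool_pos: [0.4933, 0.1545, 0.1007]
tcp_rot: [-0.172, 3.135, 0.001]
wrist_force: [-1.1, 0.5, 6.9]
width: 0.331
grip_force: 50.8
```

```bash
python3 st.py
```

```text
[0.4933 0.1545 0.1007] [-1.1  0.5  6.9] [ 0.008  0.519 -0.013] yaw 186.3 q6 -1.426 tilt [0.0014 0.0007] 0.331
```

{"api": "drive_tool", "payload": {"rows": [[0, 0, 3, 0, 0, 0.0002, 0.25], [0, 0, 3, 0, 0, 0.0002, 0.25], [0, 0, 0, 0, 0, 0, 0.25]]}}

```text
time: 13.12
tool_pos: [0.4935, 0.1546, 0.1005]
tcp_rot: [-0.009, 3.14, 0.001]
wrist_force: [-2.1, 1.0, 6.0]
width: 0.329
grip_force: 50.8
```

```bash
python3 st.py
```

```text
[0.4935 0.1546 0.1005] [-2.1  1.   6. ] [ 0.007  0.55  -0.017] yaw 180.3 q6 -1.322 tilt [0.0017 0.0008] 0.329
```

{"api": "drive_tool", "payload": {"rows": [[0, 0, 3, 0, 0, 0.0002, 0.25], [0, 0, 3, 0, 0, 0.0001, 0.25], [0, 0, 0, 0, 0, 0, 0.25]]}}

```text
time: 13.37
tool_pos: [0.4935, 0.1548, 0.1004]
tcp_rot: [0.155, 3.136, 0.002]
wrist_force: [-3.4, 1.5, 7.9]
width: 0.33
grip_force: 50.8
```

```bash
python3 st.py
```

```text
[0.4935 0.1548 0.1004] [-3.4  1.5  7.9] [0.004 0.626 0.076] yaw 174.4 q6 -1.217 tilt [0.0018 0.001 ] 0.33
```

{"api": "drive_tool", "payload": {"rows": [[0, 0, 3, 0, 0, 0, 0.25], [0, 0, 2, 0, 0, 0, 0.25], [0, 0, 0, 0, 0, 0, 0.25], [0, 0, 0, 0, 0, 0, 0.25]]}}

```text
time: 13.7
tool_pos: [0.4933, 0.1547, 0.1003]
tcp_rot: [0.288, 3.127, 0.001]
wrist_force: [-2.9, 1.7, 7.1]
width: 0.332
grip_force: 50.8
```

```bash
python3 st.py
python3 - <<'E'
from h import *
p=read_camera("scene");u,v=map(int,proj(p,[.4925,.155,.095]))
cv2.imwrite("pics/f1.png",cv2.resize(p["color"][v-25:v+25,u-32:u+33],None,fx=9,fy=9,interpolation=cv2.INTER_CUBIC)[:,:,::-1])
E
```

```text
[0.4933 0.1547 0.1003] [-2.9  1.7  7.1] [-0.115  0.659  0.126] yaw 169.5 q6 -1.132 tilt [0.0014 0.0007] 0.332
```

View pics/f1.png

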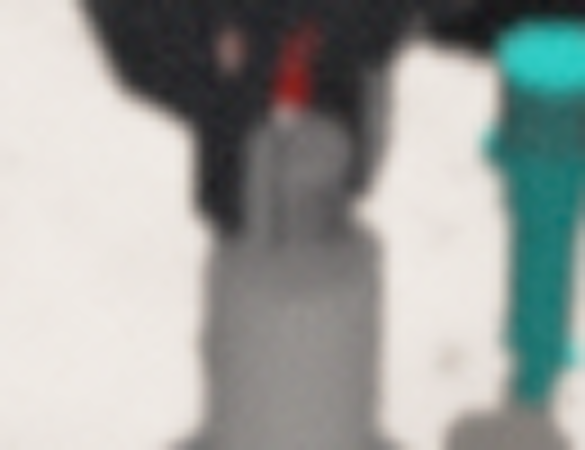

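The flange is on the rim at about (290,240) in the crop, with no gap. Height has stalled and torque is rising, so it is seated. I unload and let go.

{"api": "drive_tool", "payload": {"rows": [[0, 0, 0, 0, 0, -0.0015, 0.25], [0, 0, 0, 0, 0, 0, 0.36], [0, 0, 0, 0, 0, 0, 0.45], [0, 0, 0, 0, 0, 0, 0.6], [0, 0, 0, 0, 0, 0, 0.6], [0, 0, 0, 0, 0, 0, 0.6]]}}

```text
time: 14.25
tool_pos: [0.4928, 0.1541, 0.1001]
tcp_rot: [0.289, 3.128, 0.0]
wrist_force: [-0.2, 0.1, -0.6]
width: 0.597
grip_force: 0.0
```

{"api": "drive_tool", "payload": {"rows": [[0, 0, 0, 0, 0, -0.005, 0.6], [0, 0, 0, 0, 0, -0.015, 0.6], [0, 0, 0, 0, 0, -0.025, 0.6], [0, 0, 0, 0, 0, -0.03, 0.6], [0, 0, 0, 0, 0, -0.03, 0.6], [0, 0, 0, 0, 0, 0, 0.6]]}}

```text
time: 14.75
tool_pos: [0.4969, 0.1552, 0.2127]
tcp_rot: [0.288, 3.117, 0.006]
wrist_force: [1.1, 0.7, 0.7]
width: 0.6
grip_force: 0.0
```

{"api": "drive_tool", "payload": {"rows": [[0, 0, 0, 0.02, 0, 0, 0.6], [0, 0, 0, 0.03, 0, 0, 0.6], [0, 0, 0, 0.03, 0, 0, 0.6], [0, 0, 0, 0.015, 0, 0, 0.6], [0, 0, 0, 0, 0, 0, 0.6], [0, 0, 0, 0, 0, 0, 0.6]]}}

```text
time: 15.25
tool_pos: [0.3991, 0.1717, 0.2054]
tcp_rot: [0.287, 3.127, 0.001]
wrist_force: [0.6, 0.3, 0.0]
width: 0.601
grip_force: 0.0
```

```bash
python3 st.py
python3 - <<'E'
from h import *
im=[]
for c in ("top","scene"):
    p=read_camera(c);u,v=map(int,proj(p,[.4925,.155,.095]))
    im.append(cv2.resize(p["color"][v-30:v+30,u-24:u+25],(390,480),interpolation=cv2.INTER_CUBIC))
cv2.imwrite("pics/f2.png",np.hstack(im)[:,:,::-1])
E
```

```text
[0.3991 0.1717 0.2054] [0.6 0.3 0. ] [-0.032  0.019 -0.052] yaw 169.5 q6 -1.038 tilt [0.0014 0.0003] 0.601
```

View pics/f2.png

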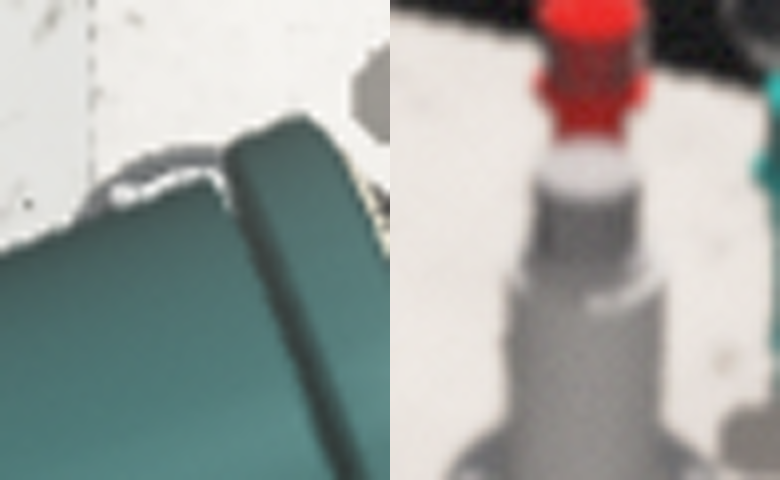

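Top half of the picture: the arm covers the pillar. Scene half: the knob is at (588,215), with the flange flush on the rim at (590,285) and the gripper clear. I hand it in.

```bash
python3 -c "
from workcell import workorder; print(workorder.finish_job())"
```

```text
the job is handed in; nothing more can be done
None
```

The clamp screw is threaded into the pillar with its flange on the rim, as judged by feel (height stopped falling, torque rising) and by camera. The gripper has let go and is clear, and I handed the job in at about 15 s; no verdict came back.

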